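# Seal a photodiode head in the dry box with its T-handle latch

### The arm

A 7-joint arm with a two-finger parallel gripper is mounted at the origin on a cart in front of the work surface, level with it; the furniture and walls round the work are solid. World frame = base frame: x ahead of the robot, y to its left, z up, the work surface at z = 0. Lengths are in m, angles in rad, forces in N, time in s.
With the tool pointing down it reaches from about 0.425 to 1.025 m from the base axis. Payload 3.6 kg.
Tool frame: the origin (TCP) lies on the mounting face of the last link; the fingertips stand env.nose_length ahead of it and the grasp point (between the pads) lies 155 mm ahead of it (env.nose_length is the distance from the TCP to the fingertips, in m); z points along the fingers, y is the line along which they close (so a half turn about z gives the same grasp; the last joint's range is limited). The gripper opens to 85 mm and grips with 20 to 120 N. Pads are 22 mm wide; open, the fingers measure 114 mm over their backs; the gripper's body (76 mm by 85 mm) begins 54 mm behind the grasp point. The pads swing forward as they close: fully open they stand 13 mm farther back than shut.
Start: joints at [-1.349, 0.591, 0.048, 1.609, -0.033, 0.943, -0.034], TCP at [0.224, 0.689, 0.405] pointing down, gripper open.
Joint ranges: [-2.69, 2.69], [-0.47, 2.24], [-1.27, 1.36], [0.19, 2.51], [-1.53, 4.68], [0.08, 2.07], [-3.09, 3.09]. Speed limits (rad/s): [2.57, 2.57, 3.14, 3.14, 3.14, 3.14, 3.14].

### API

Orientations are given as a rotation vector (axis times angle).
In Python, from cell import env gives the robot as it stands.
- The arm moves only by the tool send_rows, never from a script. Its argument "steps" is a list of rows, each a list of 7 numbers: the shift along the tool's x, y, z each as a share of 0.15 m, from -1 to 1, then the turn, a rotation vector about the tool's x, y, z each as a share of pi rad, from -1 to 1, then the closure in counts, from 0 (fully open) to 255 (shut). In form: [[tx, ty, tz, rx, ry, rz, hand], ...]. A call has 1 to 8 rows; each row is the pose to reach, as a shift and turn from the pose commanded when the call began, along the tool's axes at that moment, turning the shorter way round; what a row does not reach only later rows make up. A row lasts 1/10 s, in which the tool goes at most 50 mm and 8.59 degrees, less where a joint would pass 70% of its speed; a pose out of reach is approached as far as the arm can. A call with a number of a shift or a turn outside -1 to 1 is refused whole. A call with a gripper value outside its range is refused whole. The fingers move at their own pace and stop on an object; "grip_force" is the grip in N (left out, the last holds). Time passes only in rows, so rows that repeat a pose let the fingers close. It gives the time, the measured TCP pose, the force, the opening and the grip force at its end, in the units of the state.
- env.get_obs(): the state, without advancing time (a new reading comes with each control period).
- env.get_image(name): name is "side" or "top" or "wrist"; returns a dict with "image" (480x640x3 uint8, red, green, blue), "fx", "fy", "cx", "cy" (pixels), "rvec" (rotation vector, rad) and "tvec" (3), from world to camera coordinates, as OpenCV has them. Camera axes: x right, y down, z forward; pixel columns grow to the right and rows downward; lengths in m; the calibration is good to about 2 mm. The wrist camera is an equidistant fisheye: a pixel r from the principal point sees the ray r / f radians off the axis. A picture is of the moment at which its call begins. There is no depth.
- env.hand_in(): hands the job in; it is judged then, once.
The state is a dict: "time": time; "qpos": joint angles; "qd": joint speeds; "joint_torque": joint torques, N m; "eef_pos": TCP position; "tool_rot": TCP orientation; "force": force on the tool from outside, world axes, zero at the start; "ft_torque": the same for the moment, N m; "finger_gap": opening from 0.0 (shut) to 1.0 (fully open); "grasp_force": force on a finger pad.
Only numpy, scipy, OpenCV 4.12 (cv2) and the standard library are available. Lean on these libraries where they do the work, as an engineer would, in place of code of your own. Each camera call takes 0.05 s, during which the arm holds its last target. There are 200 camera calls.

### The job

Gently set the round photodiode head flat, right way up, on the floor of the open dry box's bay, then shut the lid and turn its T-handle clockwise as far as it goes, so that the latch draws the lid fully home against its gasket. The handle's bar must lie along the lid's front edge for the lid to come right down, so turn it back first if it does not. Leave the ring, post holder, bottle and feedthrough standing where they are.

Things in the scene. Friction and masses are not known exactly. Their poses are not given: they have to be found in the camera images.
- dry_box: Fixed bare-aluminium box, 150 (x) x 140 (y) mm, 8 mm walls, rim 58 mm high. Origin: centre of its underside, on the worktop; +x points from its front wall to its hinge (rear) wall, z up. In front of the bay lies the pocket where the latch tongue works; a ramped steel keeper stands inside the front wall.
- bay_centre (a point): Centre of the floor of the box's bay, 28 mm above the worktop, 27 mm behind the box's centre; axes as the box's. The bay measures 78 (x) x 124 (y) mm between the rear and side walls (30 mm high over the floor) and a 4 mm wide, 8 mm high kerb in front.
- lid_hinge (a point): Middle of the lid's hinge line, at (83, 0, 64) mm in the box's frame; axes as the box's. The lid turns about its y axis. The gasket pushes the lid's front edge up with about 4 N at first touch and 14 N fully squeezed, so only the latch keeps the lid home.
- lid (a joint): Opening angle of the lid, rad: 0 = fully home (plate level, its middle plane 64 mm above the worktop); about 0.03 = resting on the uncompressed gasket; 1.57 = upright; it starts leaning back at 1.85 to 2.0 (stop at 2.1). Its stiff hinge (0.35 N m) keeps it wherever it is left.
- lid_edge (a point): Middle of the front (free) edge of the lid, a grey plate 156 (front to back) x 146 (wide) x 8 mm hinged at the box's rear. 163 mm from the hinge line, in the plate's middle plane; z is the outer face's normal, x points to the hinge, y along the hinge.
- t_handle (a joint): Turn of the T-handle, rad, growing clockwise seen from above the closed lid. 0 = open, bar along the lid's front edge; 1.57 = latched, bar front to back; stops at both. Starts anywhere from 0 to 1.5, stays where left. Beyond about 0.4 the tongue stops a closing lid on the keeper, ajar at about 0.15 rad. Lid on its gasket (below 0.05 rad), a turn past 1.35 draws it home (up to 0.3 N m).
- t_handle_grip (a point): Centre of the T-handle's bar, a rounded steel bar 58 long x 14 wide x 14 mm high, on the lid's centre line, 111 mm from the hinge line, 36 mm outward from the lid plate's middle plane. y lies along the bar, z along the turning axis, outward. Below it a 10 mm stem, with an 18 mm collar up to 15 mm from the plate's middle plane.
- sensor_centre (a point): Centre, 11.5 mm above the underside, of the round black photodiode head's 44 mm wide, 20 mm high body (a 3 mm raised light ring on top, 23 mm in all, 80 g). A stub 8 mm thick, 10 mm up, sticks out along its -y to 34 mm from the centre. z up. It lies flat on the 3 mm mat.
- mat: Fixed thin grey mat, 210 x 210 x 3 mm, origin centre of its underside.
- ring_centre (a point): Centre (7 mm up) of a steel vacuum centring ring, 41 mm wide, 14 mm high, on the mat: leave alone.
- post_holder_centre (a point): Centre (25.5 mm up) of the black upright tube, 25 mm wide, 51 mm high, of a post holder on the mat; a thumb screw sticks out along its -y to 27 mm from the tube's axis: leave alone.
- bottle_centre (a point): Centre (73 mm up) of a white rinse bottle with red cap, 64 mm wide, 146 mm high (body to 118 mm, then a 33 mm cap), standing beside the box: leave alone.
- feedthrough_centre (a point): Centre (48 mm up) of an upright steel feedthrough rod, 24 mm wide, 96 mm high, on the box's other side: leave alone.
- sensor_head: The photodiode head itself (see sensor_centre). Origin on its underside, 6 mm from the round body's axis towards the stub; delicate, not to be dropped.
Not all that is in view belongs to the job. What is shaped like the sensor_head but brown, orange or turquoise is not meant.

How it is judged:
By the outcome, as a careful person would: the job done as asked, in the order asked, and still so for the second after the job is handed in, with the robot touching nothing.
It also fails if it takes over 64 s, if anything falls off the work surface, if the arm or the gripper's body presses on something with over 40 N, if the wrist force passes 120 N, or if a joint passes its speed limit or range.

## Working session

There is one attempt and no reset: what is moved stays moved. The work goes in short steps, Python scripts to look and compute and a tool call to move; the robot and the scene stay as the last step left them, time stands still between calls to the robot, and variables do not carry over. Pictures are saved under pics/ and viewed, at most 10 in all, crops included, and the job is handed in when it is done.

Besides the shell and the picture viewer there is one more tool, called as name([rows], argument=value, ...), one row to a line, values as JSON. send_rows: Moves the arm, as the interface text tells. Its arguments: {"type":"object","properties":{"steps":{"type":"array"},"grip_force":{"type":"number"}},"required":["steps"]}

```bash
mkdir -p pics; ls; python3 - <<'E'
from cell import env
import cv2,pickle
o=env.get_obs();print(o,env.nose_length)
for n in("top","side"):
    d=env.get_image(n);pickle.dump(d,open(f'pics/{n}0.pkl','wb'))
    cv2.imwrite(f'pics/{n}0.png',d['image'][:,:,::-1]);print(n,{k:v for k,v in d.items() if k!='image'})
E
```

```text
pics
{'time': 0.0, 'qpos': array([-1.34951212,  0.59210167,  0.04827456,  1.60978495, -0.03329377,
        0.94267914, -0.03368503]), 'qd': array([ 0.00022723, -0.00098133,  0.0001138 ,  0.00081638,  0.00023898,
        0.00114708,  0.00116608]), 'joint_torque': array([-5.38824752e-04, -5.48676467e+01,  1.54625818e+00, -1.98122084e+01,
        9.37638804e-03,  8.56093015e-03, -1.57126834e-06]), 'eef_pos': array([0.22429695, 0.6889888 , 0.40356644]), 'tool_rot': array([-0.49219897, -3.10256397,  0.00338804]), 'force': array([-0.39108569, -0.65274576, -0.34325261]), 'ft_torque': array([-0.01470191,  0.01231908,  0.03972982]), 'grasp_force': 0.0, 'finger_gap': 0.9932906437464704} 0.1734
top {'fx': 525.2098476146078, 'fy': 525.2098476146078, 'cx': 326.7366279592683, 'cy': 240.255536121771, 'rvec': array([ 2.21171065, -2.14590228,  0.10056536]), 'tvec': array([-0.06229743,  0.52932076,  1.44645139])}
side {'fx': 489.42015984202664, 'fy': 489.42015984202664, 'cx': 318.75930678290973, 'cy': 241.00153757642764, 'rvec': array([2.29424605e+00, 2.11833584e-03, 5.05652557e-03]), 'tvec': array([-0.52580843,  0.06301655,  1.32591667])}
```

View pics/top0.png

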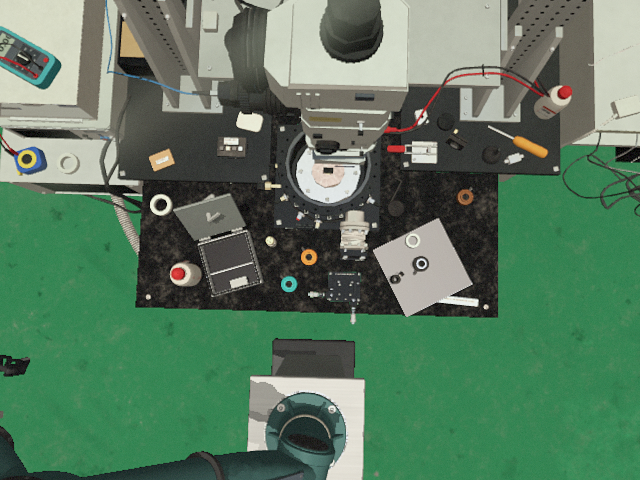

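View pics/side0.png

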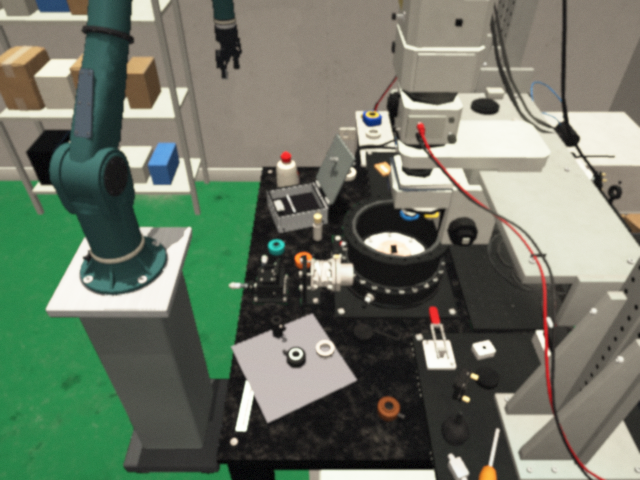

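The top view shows the box around (230,262), the raised lid with its T-handle at (213,217), the bottle at (183,273) and the feedthrough at (270,241). On the mat are the sensor (421,264), the ring (413,241) and the post holder (397,279).

```bash
cat > h.py <<'E'
import numpy as np,cv2,pickle
from scipy.spatial.transform import Rotation as R
def ray(d,u,v,fish=False):
    x=(u-d['cx'])/d['fx'];y=(v-d['cy'])/d['fy']
    if fish:
        r=np.hypot(x,y);s=np.sin(r)/r if r>1e-9 else 1;c=np.array([x*s,y*s,np.cos(r)])
    else: c=np.array([x,y,1.])
    M=R.from_rotvec(d['rvec']).as_matrix()
    return -M.T@d['tvec'],M.T@c
def onz(d,u,v,z,fish=False):
    o,r=ray(d,u,v,fish);return o+r*(z-o[2])/r[2]
def proj(d,p,fish=False):
    c=R.from_rotvec(d['rvec']).as_matrix()@np.asarray(p,float)+d['tvec']
    if fish:
        t=np.arctan2(np.hypot(c[0],c[1]),c[2]);n=np.hypot(c[0],c[1])+1e-12
        return d['cx']+d['fx']*t*c[0]/n,d['cy']+d['fy']*t*c[1]/n
    return d['cx']+d['fx']*c[0]/c[2],d['cy']+d['fy']*c[1]/c[2]
E
python3 - <<'E'
from h import *
d=pickle.load(open('pics/top0.pkl','rb'))
im=d['image'][:,:,::-1]
a=cv2.resize(im[185:305,165:275],None,fx=4.5,fy=4.5,interpolation=3)[:, :]
b=cv2.resize(im[215:320,370:475],None,fx=3,fy=3,interpolation=3)
c=np.zeros((540,800,3),np.uint8);c[:540,:495]=a[:540,:495];c[:b.shape[0],485:800]=b[:,:315]
cv2.imwrite('pics/crop1.png',c)
for n,p,z in(("sensor",(421,264),.026),("ring",(413,241),.017),("post",(397,279),.054),("box",(230,262),.058),("bottle",(179,273),.146),("feed",(270,241),.096)):print(n,onz(d,*p,z).round(3))
E
```

```text
sensor [ 0.472 -0.311  0.026]
ring [ 0.537 -0.289  0.017]
post [ 0.428 -0.241  0.054]
box [0.461 0.215 0.058]
bottle [0.425 0.328 0.146]
feed [0.518 0.105 0.096]
```

View pics/crop1.png

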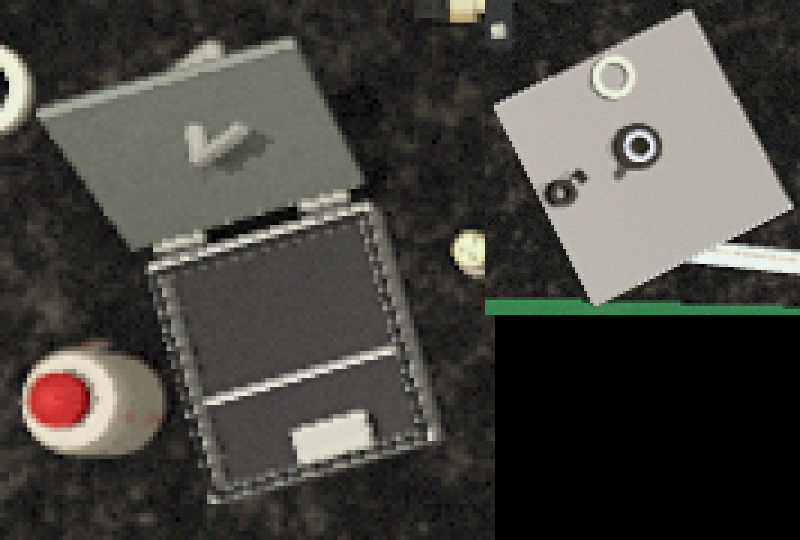

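The crop shows the rim corners, the lid's inner face and the tongue, which runs from its post at (195,160) to a tip at (245,128). The head's stub points down-left from (637,146) to about (617,177).

```bash
python3 - <<'E'
from h import *
d=pickle.load(open('pics/top0.pkl','rb'))
f=lambda x,y:(165+x/4.5,185+y/4.5)
g=lambda x,y:(370+(x-485)/3,215+y/3)
C=[onz(d,*f(*p),.058)[:2] for p in((148,268),(372,206),(437,438),(212,500))]
C=np.array(C);c=C.mean(0);ex=(C[0]+C[1]-C[2]-C[3]);ex/=np.linalg.norm(ex);yaw=np.arctan2(ex[1],ex[0])
print('box',c,yaw,[np.linalg.norm(C[i]-C[i-1]) for i in range(4)])
M=np.array([[np.cos(yaw),-np.sin(yaw),0],[np.sin(yaw),np.cos(yaw),0],[0,0,1]])
# lid edge corners onto plane: solve angle from corner pixels
h=np.r_[c,0]+M@[.083,0,.064]
for th in np.arange(1.8,2.11,.05):
    L=np.c_[-np.cos(th)*M[:,0]+np.sin(th)*M[:,2],M[:,1],np.cross(-np.cos(th)*M[:,0]+np.sin(th)*M[:,2],M[:,1])]
    q=lambda u,y,n:np.array(proj(d,h+L@[u,y,n]))
    e=[(q(.163,y,n)-[165,185])*4.5 for y in(.073,-.073) for n in (-.004,.004)]
    n=-np.cross(L[:,0],L[:,1])  # candidates
    print(round(th,2),np.round(e).tolist(),'tonguepost n-.03',((q(.111,0,-.02)-[165,185])*4.5).round(),((q(.111,0,.02)-[165,185])*4.5).round(), L[:,2].round(2))
s=onz(d,*g(637,146),.026);t=onz(d,*g(617,177),.013);s2=onz(d,*g(637,148),.02)
print('sensor',s,'stubtip',t,np.linalg.norm((t-s)[:2]),'stub dir',np.arctan2(*(t-s)[1::-1]))
print('ring',onz(d,*g(613,76),.017),'post',onz(d,*g(560,192),.054))
E
```

```text
box [0.45697188 0.21495549] 0.31566861876689983 [np.float64(0.14577571241919296), np.float64(0.14027703574591416), np.float64(0.14634799169753573), np.float64(0.1396919574530234)]
1.8 [[46.0, 157.0], [49.0, 170.0], [308.0, 81.0], [311.0, 94.0]] tonguepost n-.03 [197. 126.] [212. 190.] [-0.93 -0.3   0.23]
1.85 [[43.0, 143.0], [46.0, 156.0], [305.0, 68.0], [308.0, 81.0]] tonguepost n-.03 [196. 118.] [210. 181.] [-0.91 -0.3   0.28]
1.9 [[41.0, 130.0], [43.0, 143.0], [302.0, 55.0], [304.0, 68.0]] tonguepost n-.03 [194. 110.] [207. 171.] [-0.9  -0.29  0.32]
1.95 [[39.0, 118.0], [41.0, 130.0], [299.0, 43.0], [302.0, 55.0]] tonguepost n-.03 [193. 103.] [205. 162.] [-0.88 -0.29  0.37]
2.0 [[37.0, 106.0], [39.0, 118.0], [296.0, 31.0], [299.0, 43.0]] tonguepost n-.03 [192.  96.] [203. 153.] [-0.86 -0.28  0.42]
2.05 [[36.0, 94.0], [37.0, 106.0], [294.0, 20.0], [296.0, 31.0]] tonguepost n-.03 [191.  89.] [201. 144.] [-0.84 -0.28  0.46]
2.1 [[35.0, 83.0], [36.0, 94.0], [292.0, 9.0], [294.0, 20.0]] tonguepost n-.03 [191.  83.] [199. 136.] [-0.82 -0.27  0.5 ]
sensor [ 0.47326481 -0.30976063  0.026     ] stubtip [ 0.44434187 -0.29385199  0.013     ] 0.033009411398065555 stub dir 2.6387224359310277
ring [ 0.53865941 -0.28795348  0.017     ] post [ 0.42802682 -0.23523824  0.054     ]
```

The box is at (0.457, 0.215) with yaw 0.316 and the lid is open to about 2.0 rad. The sensor is at (0.473, -0.310), its stub pointing along yaw 2.64. I'll set out over the bench now.

send_rows([
  [-0.77,-0.78,0,0,0,0,0],
  [-0.77,-0.78,0,0,0,0,0],
  [-0.77,-0.78,0,0,0,0,0],
  [-0.77,-0.78,0,0,0,0,0],
  [-0.77,-0.78,0,0,0,0,0],
], grip_force=20)

```text
time: 0.6
eef_pos: [0.3003, 0.5394, 0.4045]
tool_rot: [0.501, 3.101, -0.003]
force: [-0.8, 0.2, -0.1]
finger_gap: 1.0
grasp_force: 0.0
```

send_rows([
  [-0.77,-0.78,0,0,0,0,0],
  [-0.77,-0.78,0,0,0,0,0],
  [-0.77,-0.78,0,0,0,0,0],
  [-0.77,-0.78,0,0,0,0,0],
  [-0.77,-0.78,0,0,0,0,0],
])

```text
time: 1.1
eef_pos: [0.3725, 0.3948, 0.4048]
tool_rot: [0.497, 3.102, 0.0]
force: [0.3, 0.6, 0.9]
finger_gap: 0.999
grasp_force: 0.0
```

send_rows([
  [-0.77,-0.78,0,0,0,0,0],
  [-0.77,-0.78,0,0,0,0,0],
  [-0.77,-0.78,0,0,0,0,0],
  [-0.77,-0.78,0,0,0,0,0],
  [-0.77,-0.78,0,0,0,0,0],
])

```text
time: 1.6
eef_pos: [0.4462, 0.249, 0.4048]
tool_rot: [0.495, 3.102, 0.002]
force: [-0.5, 0.9, -0.7]
finger_gap: 1.005
grasp_force: 0.0
```

send_rows([
  [-0.77,-0.78,0,0,0,0,0],
  [-0.77,-0.78,0,0,0,0,0],
  [-0.77,-0.78,0,0,0,0,0],
  [-0.77,-0.78,0,0,0,0,0],
  [-0.77,-0.78,0,0,0,0,0],
])

```text
time: 2.1
eef_pos: [0.52, 0.1026, 0.4047]
tool_rot: [0.493, 3.102, 0.002]
force: [-0.8, 0.1, -0.8]
finger_gap: 1.002
grasp_force: 0.0
```

send_rows([
  [-0.18,-0.9,0,0,0,0,0],
  [-0.18,-0.9,0,0,0,0,0],
  [-0.18,-0.9,0,0,0,0,0],
  [-0.18,-0.9,0,0,0,0,0],
])

```text
time: 2.5
eef_pos: [0.5021, -0.0366, 0.4047]
tool_rot: [-0.497, -3.101, 0.001]
force: [0.1, 1.3, 0.9]
finger_gap: 1.002
grasp_force: 0.0
```

send_rows([
  [-0.18,-0.9,0,0,0,0,0],
  [-0.18,-0.9,0,0,0,0,0],
  [-0.18,-0.9,0,0,0,0,0],
  [-0.18,-0.9,0,0,0,0,0],
])

```text
time: 2.9
eef_pos: [0.4871, -0.1735, 0.4049]
tool_rot: [0.497, 3.101, -0.002]
force: [0.8, 0.5, -0.6]
finger_gap: 0.999
grasp_force: 0.0
```

send_rows([
  [-0.18,-0.9,0.5,0,0,0.06,0],
  [-0.18,-0.9,0.5,0,0,0.06,0],
  [-0.18,-0.9,0.5,0,0,0.06,0],
  [-0.18,-0.9,0.5,0,0,0.06,0],
  [-0.18,-0.9,0.5,0,0,0.06,0],
  [-0.18,-0.9,0.5,0,0,0.06,0],
])

```text
time: 3.5
eef_pos: [0.4727, -0.3052, 0.3297]
tool_rot: [0.774, 3.045, 0.004]
force: [-0.3, 0.1, -1.2]
finger_gap: 1.001
grasp_force: 0.0
```

```bash
cat >> h.py <<'E'
def goto(env,p,yaw=None):
    """p world TCP target, tool down, yaw of tool y -> shares"""
    o=env.get_obs();A=R.from_rotvec(o['tool_rot']);M=A.as_matrix()
    if yaw is None: yaw=np.arctan2(M[1,1],M[0,1])
    y=np.array([np.cos(yaw),np.sin(yaw),0]);z=np.array([0,0,-1.]);T=np.c_[np.cross(y,z),y,z]
    s=M.T@(np.asarray(p)-o['eef_pos'])/.15;r=(A.inv()*R.from_matrix(T)).as_rotvec()/np.pi
    print('t',o['time'],'pos',o['eef_pos'].round(4),'yaw_y',round(np.arctan2(M[1,1],M[0,1]),3),'F',o['force'].round(1),'shares',s.round(3),r.round(4),'q',o['qpos'].round(2))
E
python3 - <<'E'
from h import *
from cell import env
goto(env,[.473,-.310,.33],1.068)
for n in('wrist','top'):
    d=env.get_image(n);pickle.dump(d,open(f'pics/{n}1.pkl','wb'));cv2.imwrite(f'pics/{n}1.png',d['image'][:,:,::-1])
print(d['fx'])
d=pickle.load(open('pics/wrist1.pkl','rb'));print(proj(d,[.473,-.31,.026],True))
E
```

```text
t 3.5 pos [ 0.4727 -0.3052  0.3297] yaw_y 1.073 F [-0.3  0.1 -1.2] shares [-0.017 -0.027 -0.002] [ 0.0008 -0.0002  0.0015] q [ 0.33  0.5   0.23  2.05 -0.19  0.62  1.76]
525.2098476146078
(np.float64(308.3145048538815), np.float64(230.7855683108348))
```

View pics/wrist1.png

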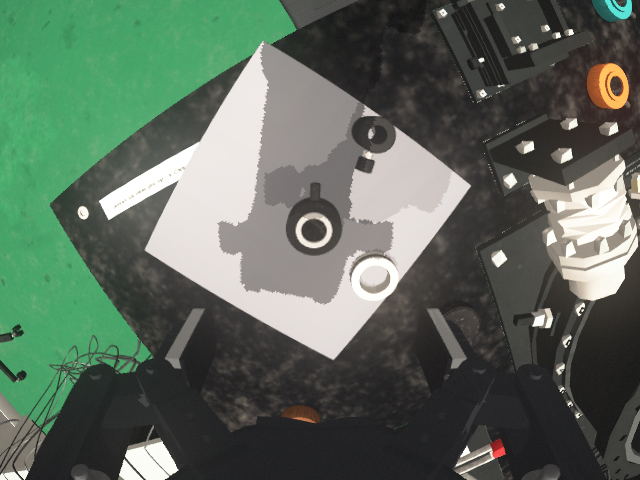

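The wrist view shows the sensor's light ring at (315,230), its stub pointing up to (316,184), the steel ring at (374,277) and the post holder at (373,134). The right finger would come close to the ring, so I'll turn the grasp slightly away and pre-close the gripper a little.

```bash
python3 - <<'E'
from h import *
from cell import env
d=pickle.load(open('pics/wrist1.pkl','rb'))
s=onz(d,315,230,.026,True);t=onz(d,316,184,.013,True);r=onz(d,374,276,.017,True);p=onz(d,376,132,.054,True)
print(s,t,'stublen',np.linalg.norm((t-s)[:2]),'stubdir',np.arctan2(*(t-s)[1::-1]),'ring',r,'post',p)
o=env.get_obs();M=R.from_rotvec(o['tool_rot']).as_matrix()
print('ring in tool axes',M.T@(r-s),'post',M.T@(p-s),'screw',M.T@(onz(d,363,169,.04,True)-s))
for w in(-.15,.15):
    goto(env,[s[0],s[1],.25],1.068+w);c,n=np.cos(1.068+w),np.sin(1.068+w);print(w,(r-s)[:2]@[c,n],(r-s)[:2]@[-n,c])
E
```

```text
[ 0.47490245 -0.30517318  0.026     ] [ 0.44582688 -0.28847617  0.013     ] stublen 0.03352877422486501 stubdir 2.62031296518101 ring [ 0.53663462 -0.28224103  0.017     ] post [ 0.42677094 -0.23359441  0.054     ]
ring in tool axes [-0.04327322  0.04961665  0.00913023] post [ 0.07645845  0.03994958 -0.02796958] screw [ 0.04950237  0.03371199 -0.01396427]
t 3.6 pos [ 0.4723 -0.3057  0.3303] yaw_y 1.073 F [-0.   0.   0.1] shares [-0.013  0.01   0.535] [0.0007 0.0002 0.0493] q [ 0.33  0.5   0.23  2.05 -0.19  0.62  1.76]
-0.15 0.055713784325008224 -0.035110104451070656
t 3.6 pos [ 0.4723 -0.3057  0.3303] yaw_y 1.073 F [-0.   0.   0.1] shares [-0.013  0.01   0.535] [ 0.0006  0.0003 -0.0462] q [ 0.33  0.5   0.23  2.05 -0.19  0.62  1.76]
0.15 0.04284966578967297 -0.05000651297673089
```

send_rows([
  [-0.013,0.005,0.54,0,0,-0.046,60],
  [-0.013,0.005,0.54,0,0,-0.046,60],
  [-0.013,0.005,0.54,0,0,-0.046,60],
  [-0.013,0.005,0.54,0,0,-0.046,60],
  [-0.013,0.005,0.54,0,0,-0.046,60],
  [-0.013,0.005,0.54,0,0,-0.046,60],
])

```text
time: 4.2
eef_pos: [0.4734, -0.3093, 0.2507]
tool_rot: [0.559, 3.088, -0.002]
force: [0.2, -0.2, -0.3]
finger_gap: 0.764
grasp_force: 0.0
```

```bash
python3 - <<'E'
from h import *
from cell import env
d=env.get_image('wrist');im=d['image'];cv2.imwrite('pics/wrist2.png',im[:,:,::-1])
print(env.get_obs()['finger_gap'])
# bright light ring centre near predicted spot
u,v=proj(d,[.4747,-.306,.026],True);print(u,v)
goto(env,[.4747,-.306,.178],1.218)
E
```

```text
0.7635436870799451
320.61969279130597 267.3216562714382
t 4.25 pos [ 0.4732 -0.3093  0.2504] yaw_y 1.212 F [-0.2 -0.6 -0.7] shares [-0.     0.024  0.483] [-0.0002  0.001  -0.0018] q [ 0.39  0.62  0.15  2.08 -0.2   0.45  1.9 ]
```

View pics/wrist2.png

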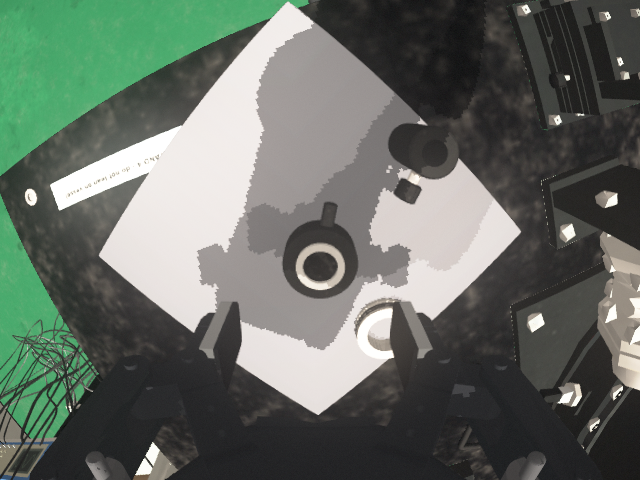

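The light ring is at (321,266), against a prediction of (321,267), so the position holds. I'll descend and grip.

send_rows([
  [0,0.024,0.15,0,0,0,60],
  [0,0.024,0.3,0,0,0,60],
  [0,0.024,0.4,0,0,0,60],
  [0,0.024,0.44,0,0,0,60],
  [0,0.024,0.46,0,0,0,60],
  [0,0.024,0.48,0,0,0,60],
  [0,0.024,0.48,0,0,0,60],
])

```text
time: 4.95
eef_pos: [0.474, -0.306, 0.177]
tool_rot: [0.561, 3.091, -0.001]
force: [0.8, 0.1, -0.1]
finger_gap: 0.765
grasp_force: 0.0
```

send_rows([
  [0,0,0,0,0,0,90],
  [0,0,0,0,0,0,105],
  [0,0,0,0,0,0,120],
  [0,0,0,0,0,0,135],
  [0,0,0,0,0,0,150],
  [0,0,0,0,0,0,150],
], grip_force=20)

```text
time: 5.55
eef_pos: [0.4739, -0.306, 0.1772]
tool_rot: [0.561, 3.09, -0.001]
force: [-0.3, 0.8, 5.1]
finger_gap: 0.51
grasp_force: 20.1
```

send_rows([
  [0,0,-0.1,0,0,0,170],
  [0,0,-0.3,0,0,0,170],
  [0,0,-0.6,0,0,0,170],
  [0,0,-0.9,0,0,0,170],
  [0,0,-0.95,0,0,0,170],
])

```text
time: 6.05
eef_pos: [0.4751, -0.3067, 0.3246]
tool_rot: [0.559, 3.082, -0.005]
force: [0.9, -0.4, -1.0]
finger_gap: 0.5
grasp_force: 21.0
```

```bash
python3 - <<'E'
from h import *
from cell import env
c=np.array([.457,.215]);yaw=.3157;M=np.array([[np.cos(yaw),-np.sin(yaw)],[np.sin(yaw),np.cos(yaw)]])
# stub fwd: body centre 5 mm behind bay centre
b=c+M@[.027+.005,0];print('bay target',b,np.linalg.norm(b))
o=env.get_obs();print(o['finger_gap'],o['grasp_force'])
goto(env,[*b,.35],1.886)
d=pickle.load(open('pics/top0.pkl','rb'))
# tongue angle
h=np.r_[c+M@[.083,0],.064];th=1.99;X=np.r_[M[:,0],0];Y=np.r_[M[:,1],0];Z=np.array([0,0,1.])
e=-np.cos(th)*X+np.sin(th)*Z;n=np.cross(e,Y)
f=lambda x,y:(165+x/4.5,185+y/4.5)
for k in(.015,.025,.035):
  P=[]
  for q in((195,158),(243,129)):
    oo,r=ray(d,*f(*q));P.append(oo+r*((h+n*k-oo)@n)/(r@n))
  v=P[1]-P[0];print(k,'base u,y',(P[0]-h)@e,(P[0]-h)@Y,'angle from -y to edge',np.arctan2(v@e,-v@Y),np.linalg.norm(v))
E
```

```text
bay target [0.48741854 0.22493542] 0.5368172634043403
0.49977056895763633 21.022165417671204
t 6.05 pos [ 0.4751 -0.3067  0.3246] yaw_y 1.212 F [ 0.9 -0.4 -1. ] shares [ 1.166  3.347 -0.184] [-0.0014  0.0028 -0.2146] q [ 0.35  0.51  0.19  2.04 -0.17  0.6   1.87]
0.015 base u,y 0.10294621535842724 0.006469277928879553 angle from -y to edge 0.41708028433608735 0.03529495623034857
0.025 base u,y 0.11755208131076116 0.0034037469839621826 angle from -y to edge 0.41708028433608446 0.03483055830358401
0.035 base u,y 0.13215794726309504 0.00033821603904475817 angle from -y to edge 0.4170802843360815 0.03436616037681936
```

The grasp holds (gap 0.50). The tongue angle reads about 0.42 rad, so the handle must be turned back later. I'll carry the head over to the bay.

send_rows([
  [0.29,0.84,-0.5,0,0,0,170],
  [0.29,0.84,-0.5,0,0,0,170],
  [0.29,0.84,-0.5,0,0,0,170],
  [0.29,0.84,-0.5,0,0,0,170],
  [0.29,0.84,-0.5,0,0,0,170],
])

```text
time: 6.55
eef_pos: [0.4773, -0.1707, 0.3946]
tool_rot: [0.554, 3.092, 0.001]
force: [-0.4, -0.5, -1.1]
finger_gap: 0.503
grasp_force: 21.1
```

send_rows([
  [0.29,0.84,0,0,0,0,170],
  [0.29,0.84,0,0,0,0,170],
  [0.29,0.84,0,0,0,0,170],
  [0.29,0.84,0,0,0,0,170],
])

```text
time: 6.95
eef_pos: [0.4808, -0.0357, 0.393]
tool_rot: [-0.55, -3.09, -0.002]
force: [0.9, -0.1, -1.8]
finger_gap: 0.504
grasp_force: 21.1
```

send_rows([
  [0.29,0.84,0,0,0,0,170],
  [0.29,0.84,0,0,0,0,170],
  [0.29,0.84,0,0,0,0,170],
  [0.29,0.84,0,0,0,0,170],
])

```text
time: 7.35
eef_pos: [0.485, 0.0973, 0.3934]
tool_rot: [-0.552, -3.092, -0.002]
force: [0.5, 0.9, -1.8]
finger_gap: 0.502
grasp_force: 21.1
```

send_rows([
  [0.29,0.84,0.3,0,0,-0.214,170],
  [0.29,0.84,0.3,0,0,-0.214,170],
  [0.29,0.84,0.3,0,0,-0.214,170],
  [0.29,0.84,0.3,0,0,-0.214,170],
  [0.29,0.84,0.3,0,0,-0.214,170],
  [0.29,0.84,0.3,0,0,-0.214,170],
  [0.29,0.84,0.3,0,0,-0.214,170],
])

```text
time: 8.05
eef_pos: [0.4888, 0.2248, 0.3486]
tool_rot: [0.482, -3.103, 0.002]
force: [0.4, 0.3, 0.1]
finger_gap: 0.502
grasp_force: 21.1
```

```bash
python3 - <<'E'
from h import *
from cell import env
goto(env,[.4874,.2249,.28],1.886)
for n in('wrist','side'):
    d=env.get_image(n);pickle.dump(d,open(f'pics/{n}3.pkl','wb'));cv2.imwrite(f'pics/{n}3.png',d['image'][:,:,::-1])
E
```

```text
t 8.05 pos [0.4888 0.2248 0.3486] yaw_y 1.879 F [0.4 0.3 0.1] shares [0.008 0.004 0.457] [-0.0004 -0.0004 -0.0022] q [-0.49  0.44 -0.03  2.08  0.02  0.63  1.34]
```

View pics/wrist3.png

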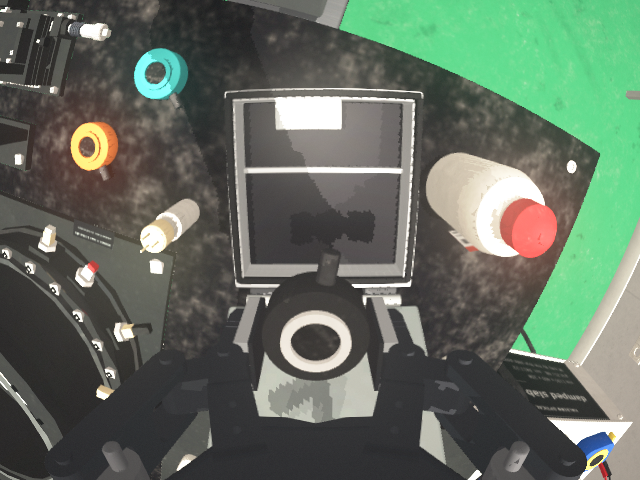

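The wrist view shows the head held square with its stub forward. The box rim corners are at about (225,93), (423,92), (412,286) and (236,288), and the kerb is at row 170.

```bash
python3 - <<'E'
from h import *
from cell import env
d=pickle.load(open('pics/wrist3.pkl','rb'))
C=np.array([onz(d,*p,.058,True)[:2] for p in((236,288),(412,286),(423,92),(225,93))])
ex=C[0]+C[1]-C[2]-C[3];print(C,C.mean(0),np.arctan2(ex[1],ex[0]),[np.linalg.norm(C[i]-C[i-1]) for i in range(4)])
c=np.array([.457,.215]);yaw=.3157;M=np.array([[np.cos(yaw),-np.sin(yaw)],[np.sin(yaw),np.cos(yaw)]])
for p in((245,170),(402,170)):print('kerb box xy',M.T@(onz(d,*p,.036,True)[:2]-c))
d3=pickle.load(open('pics/side3.pkl','rb'))
E
```

```text
[[0.55160139 0.1796349 ]
 [0.50766762 0.31221326]
 [0.36673659 0.26572137]
 [0.41031647 0.13444523]] [0.45908052 0.22300369] 0.3141080883106249 [np.float64(0.14833589354957924), np.float64(0.1396681665584789), np.float64(0.1484016464863453), np.float64(0.1383207503906049)]
kerb box xy [-0.01066251 -0.05384801]
kerb box xy [-0.01021705  0.06753474]
```

send_rows([
  [-0.01,0.032,0.2,0,0,-0.002,170],
  [-0.01,0.032,0.4,0,0,-0.002,170],
  [-0.01,0.032,0.6,0,0,-0.002,170],
  [-0.01,0.032,0.75,0,0,-0.002,170],
  [-0.01,0.032,0.85,0,0,-0.002,170],
  [-0.01,0.032,0.9,0,0,-0.002,170],
  [-0.01,0.032,0.9,0,0,-0.002,170],
])

```text
time: 8.85
eef_pos: [0.4878, 0.2319, 0.2135]
tool_rot: [0.499, -3.1, 0.001]
force: [0.3, 0.3, -0.9]
finger_gap: 0.508
grasp_force: 21.2
```

```bash
python3 - <<'E'
from h import *
from cell import env
goto(env,[.4889,.2299,.2022],1.886)
d=env.get_image('wrist');pickle.dump(d,open('pics/wrist4.pkl','wb'));cv2.imwrite('pics/wrist4.png',d['image'][:,:,::-1])
E
```

```text
t 8.85 pos [0.4878 0.2319 0.2135] yaw_y 1.89 F [ 0.3  0.3 -0.9] shares [-0.003 -0.015  0.075] [-0.0002 -0.0004  0.0012] q [-0.51  0.66 -0.02  2.14  0.04  0.34  1.32]
```

View pics/wrist4.png

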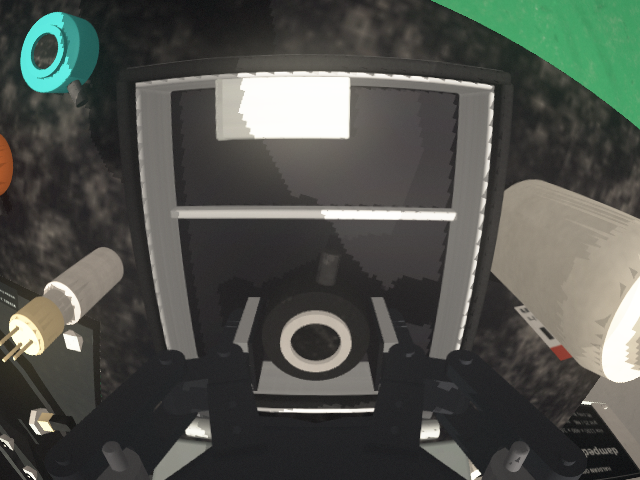

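The head is centred between the bay walls (column 315 against 312), clear of the kerb at row 214 and clear of the rear wall. I'll lower it the last bit.

send_rows([
  [0,-0.005,0.02,0,0,0,170],
  [0,-0.005,0.04,0,0,0,170],
  [0,-0.005,0.055,0,0,0,170],
  [0,-0.005,0.065,0,0,0,170],
  [0,-0.005,0.065,0,0,0,170],
])

```text
time: 9.4
eef_pos: [0.488, 0.2316, 0.2044]
tool_rot: [0.5, -3.101, 0.0]
force: [0.5, 0.1, -1.5]
finger_gap: 0.505
grasp_force: 21.2
```

send_rows([
  [0,0,0.004,0,0,0,170],
  [0,0,0.008,0,0,0,170],
  [0,0,0.008,0,0,0,170],
])

```text
time: 9.7
eef_pos: [0.4881, 0.2316, 0.2032]
tool_rot: [0.5, -3.101, 0.0]
force: [0.3, 0.3, -0.5]
finger_gap: 0.51
grasp_force: 21.2
```

send_rows([
  [0,0,0.006,0,0,0,170],
  [0,0,0.006,0,0,0,170],
  [0,0,0.006,0,0,0,170],
])

```text
time: 10.0
eef_pos: [0.4881, 0.2316, 0.2023]
tool_rot: [0.5, -3.101, 0.0]
force: [-0.6, -0.3, -1.6]
finger_gap: 0.501
grasp_force: 21.2
```

send_rows([
  [0,0,0.004,0,0,0,170],
  [0,0,0.004,0,0,0,170],
  [0,0,0.004,0,0,0,170],
])

```text
time: 10.3
eef_pos: [0.4881, 0.2316, 0.2022]
tool_rot: [-0.5, 3.101, 0.0]
force: [-0.6, 0.2, 6.0]
finger_gap: 0.508
grasp_force: 21.7
```

It touches the floor at about 6 N. I'll release and rise.

send_rows([
  [0,0,0,0,0,0,120],
  [0,0,0,0,0,0,105],
  [0,0,0,0,0,0,90],
  [0,0,0,0,0,0,80],
  [0,0,-0.02,0,0,0,80],
  [0,0,-0.08,0,0,0,80],
  [0,0,-0.3,0,0,0,80],
  [0,0,-0.6,0,0,0,80],
])

```text
time: 11.1
eef_pos: [0.4873, 0.2312, 0.2916]
tool_rot: [0.5, -3.097, 0.002]
force: [-0.0, 0.1, 1.1]
finger_gap: 0.688
grasp_force: 0.0
```

send_rows([
  [0.3,0,-0.3,0,0,0,80],
  [0.3,0,-0.9,0,0,0,255],
  [0.3,0,-0.9,0,0,0,255],
  [0.3,0,-0.9,0,0,0,255],
  [0.3,0,-0.9,0,0,0,255],
])

```text
time: 11.6
eef_pos: [0.4452, 0.2173, 0.4288]
tool_rot: [-0.5, 3.098, 0.002]
force: [0.1, -1.0, -0.9]
finger_gap: 0.013
grasp_force: 0.0
```

```bash
python3 - <<'E'
from h import *
from cell import env
goto(env,[.4889,.2299,.2022],1.886);print(env.get_obs()['finger_gap'])
a=[]
for n in('wrist','top','side'):
    d=env.get_image(n);pickle.dump(d,open(f'pics/{n}5.pkl','wb'));a.append(d['image'][:,:,::-1])
w=cv2.resize(a[0],(400,300));t=cv2.resize(a[1][180:310,150:290],(400,371),interpolation=3)[:300];s=cv2.resize(a[2][120:240,240:400],(400,300),interpolation=3)
cv2.imwrite('pics/m5.png',np.vstack([np.hstack([w,s]),np.hstack([t,s*0])]))
E
```

```text
t 11.6 pos [0.4452 0.2173 0.4288] yaw_y 1.891 F [ 0.1 -1.  -0.9] shares [-0.297 -0.013  1.512] [0.0003 0.0013 0.0015] q [-0.52  0.27 -0.04  2.09  0.01  0.77  1.33]
0.012720215610307024
```

View pics/m5.png

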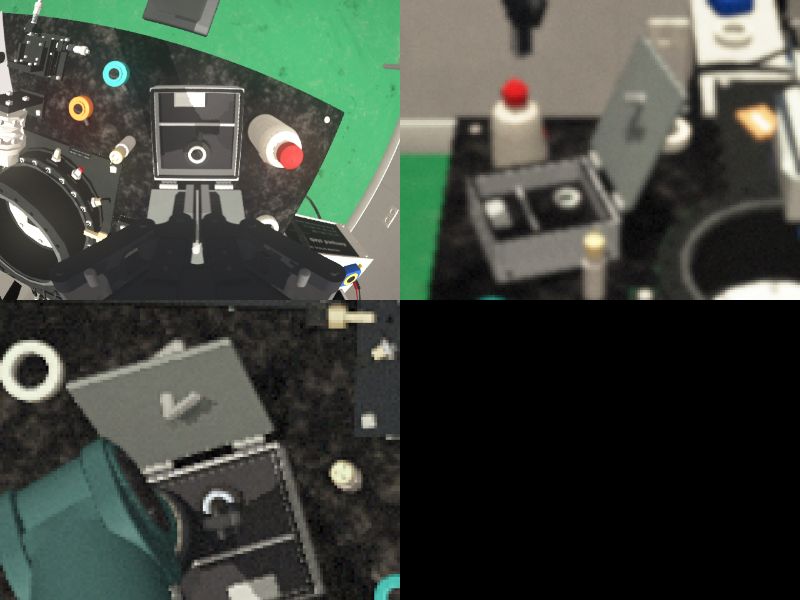

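The head lies flat in the bay, light ring up, and the lid is open with its handle behind it. I'll go behind the lid, offset from the handle, with the fingers closed.

send_rows([
  [-0.2,-0.1,-0.1,0,0,0,255],
  [-0.45,-0.2,-0.1,0,0,0,255],
  [-0.7,-0.3,-0.1,0,0,0,255],
  [-0.7,-0.3,-0.1,0,0,0,255],
])

```text
time: 12.15
eef_pos: [0.564, 0.2062, 0.4399]
tool_rot: [-0.493, 3.101, -0.003]
force: [-1.0, -0.8, 0.2]
finger_gap: -0.0
grasp_force: 0.0
```

send_rows([
  [-0.3,0,0,0,0,0,255],
  [-0.6,0,0,0,0,0,255],
  [-0.7,0,0,0,0,0,255],
  [-0.7,0,0,0,0,0,255],
])

```text
time: 12.55
eef_pos: [0.6602, 0.2414, 0.4388]
tool_rot: [0.5, -3.099, 0.001]
force: [-0.6, -1.0, 0.2]
finger_gap: -0.0
grasp_force: 0.0
```

send_rows([
  [0,0,0.2,0,0,0,255],
  [0,0,0.4,0,0,0,255],
  [0,0,0.5,0,0,0,255],
  [0,0,0.5,0,0,0,255],
])

```text
time: 12.95
eef_pos: [0.6568, 0.2402, 0.3632]
tool_rot: [0.5, -3.094, 0.003]
force: [-0.2, -0.7, 0.4]
finger_gap: 0.001
grasp_force: 0.0
```

```bash
cat >> h.py <<'E'
BC=np.array([.458,.221]);BY=.3157
def box(env):
    o=env.get_obs();M=R.from_euler('z',BY).as_matrix();A=R.from_rotvec(o['tool_rot']).as_matrix()
    tip=o['eef_pos']+A[:,2]*.1734
    print('t',o['time'],'tip in box mm',((M.T@(tip-np.r_[BC,0]))*1e3).round(1),'tool x,y,z in box',(M.T@A).T.round(3).tolist(),'F',(M.T@o['force']).round(1),'q',o['qpos'].round(2))
E
python3 - <<'E'
from h import *
from cell import env
box(env)
E
```

```text
t 12.95 tip in box mm [193.5 -43.6 189.8] tool x,y,z in box [[-1.0, -0.005, 0.008], [-0.005, 1.0, -0.001], [-0.008, -0.001, -1.0]] F [-0.4 -0.6  0.4] q [-0.41  0.6  -0.01  1.7   0.    0.85  1.47]
```

send_rows([
  [0.15,0,-0.03,0,0,0,255],
  [0.3,0,-0.03,0,0,0,255],
  [0.45,0,-0.03,0,0,0,255],
  [0.55,0,-0.03,0,0,0,255],
  [0.64,0,-0.03,0,0,0,255],
  [0.64,0,-0.03,0,0,0,255],
])

```text
time: 13.55
eef_pos: [0.5671, 0.2104, 0.3734]
tool_rot: [-0.5, 3.099, 0.001]
force: [1.1, 0.3, 0.5]
finger_gap: 0.002
grasp_force: 0.0
```

```bash
python3 - <<'E'
from h import *
from cell import env
box(env)
E
```

```text
t 13.55 tip in box mm [100.9 -43.8 200. ] tool x,y,z in box [[-1.0, -0.004, -0.003], [-0.004, 1.0, 0.0], [0.003, 0.0, -1.0]] F [ 1.1 -0.   0.5] q [-0.42  0.48 -0.01  1.91  0.01  0.75  1.45]
```

send_rows([
  [0.26,0,0.026,0,0,0,255],
  [0.39,0,0.068,0,0,0,255],
  [0.51,0,0.13,0,0,0,255],
  [0.62,0,0.21,0,0,0,255],
  [0.72,0,0.3,0,0,0,255],
  [0.8,0,0.41,0,0,0,255],
  [0.87,0,0.53,0,0,0,255],
  [0.91,0,0.64,0,0,0,255],
])

```text
time: 14.35
eef_pos: [0.4382, 0.1678, 0.2753]
tool_rot: [-0.5, 3.101, 0.001]
force: [-1.0, 0.9, 0.3]
finger_gap: -0.002
grasp_force: 0.3
```

```bash
python3 - <<'E'
from h import *
from cell import env
box(env)
a=[]
for n in('wrist','top','side'):
    d=env.get_image(n);pickle.dump(d,open(f'pics/{n}6.pkl','wb'));a.append(d['image'][:,:,::-1])
cv2.imwrite('pics/m6.png',np.hstack([cv2.resize(a[0],(400,300)),cv2.resize(a[2][120:240,240:400],(400,300),interpolation=3)]))
E
```

```text
t 14.35 tip in box mm [-35.2 -44.3 101.9] tool x,y,z in box [[-1.0, -0.004, -0.001], [-0.004, 1.0, 0.0], [0.001, 0.0, -1.0]] F [-0.7  1.2  0.3] q [-0.45  0.5  -0.01  2.27  0.02  0.37  1.41]
```

View pics/m6.png

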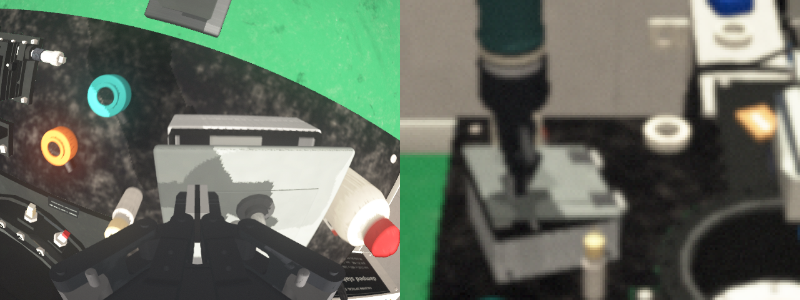

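The lid is down to about 0.25 rad with the T-handle on top. I'll rise and look at the handle.

send_rows([
  [0,0,-0.3,0,0,0,255],
  [0,0,-0.6,0,0,0,200],
  [-0.3,0.3,-0.9,0,0,0,100],
  [-0.3,0.3,-1,0,0,0,60],
  [-0.3,0.3,-1,0,0,0,60],
])

```text
time: 15.0
eef_pos: [0.4699, 0.2289, 0.4318]
tool_rot: [-0.503, 3.086, 0.011]
force: [0.6, 0.1, 0.5]
finger_gap: 0.677
grasp_force: 0.0
```

```bash
python3 - <<'E'
from h import *
from cell import env
box(env)
a=[]
for n in('wrist','top'):
    d=env.get_image(n);pickle.dump(d,open(f'pics/{n}7.pkl','wb'));a.append(d['image'][:,:,::-1])
d=pickle.load(open('pics/wrist7.pkl','rb'))
M=R.from_euler('z',BY).as_matrix()
u,v=proj(d,np.r_[BC,0]+M@[-.0156,0,.126],True);print(u,v)
x,y=max(0,int(u-160)),max(0,int(v-120))
c=a[0][y:y+240,x:x+320];print(x,y,c.shape)
cv2.imwrite('pics/c7.png',cv2.resize(c,None,fx=2.4,fy=2.4,interpolation=3))
E
```

```text
t 15.0 tip in box mm [ 16.4   4.7 258.4] tool x,y,z in box [[-1.0, -0.008, -0.015], [-0.008, 1.0, 0.005], [0.015, 0.005, -1.0]] F [ 0.6 -0.1  0.5] q [-0.52  0.3  -0.02  2.04  0.01  0.79  1.35]
307.34442946399565 182.51634477627834
147 62 (240, 320, 3)
```

View pics/c7.png

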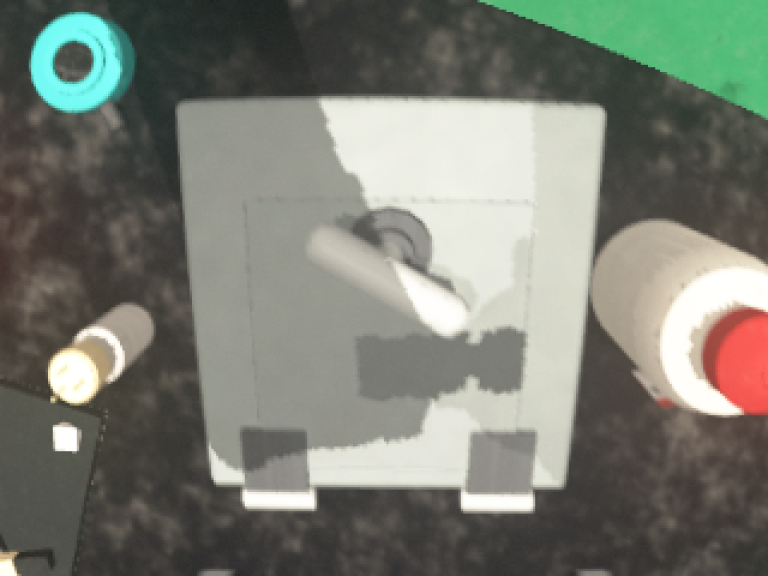

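The handle's bar runs in the crop from about (322,243) to (455,320). Its -y end is forward by about 0.5 rad, so the handle does have to be turned back. I'll compute the lid angle and the grasp pose.

```bash
cat >> h.py <<'E'
def tohandle(env,th,phi,back=0.,dx=0,dy=0):
    """TCP pose gripping the bar: lid angle th, handle angle phi, backed off by 'back' m"""
    B=R.from_euler('z',BY).as_matrix()
    n=np.array([np.sin(th),0,np.cos(th)]);e=np.array([-np.cos(th),0,np.sin(th)])
    g=np.array([.083+dx,dy,.064])+.111*e+.036*n
    yb=-e*np.cos(phi)-np.array([0,1.,0])*np.sin(phi);z=-n;T=B@np.c_[np.cross(yb,z),yb,z]
    p=np.r_[BC,0]+B@(g+n*(.155+back))
    o=env.get_obs();A=R.from_rotvec(o['tool_rot']);M=A.as_matrix()
    print('target',p.round(4),'shares',(M.T@(p-o['eef_pos'])/.15).round(3),'rot',(A.inv()*R.from_matrix(T)).as_rotvec().round(4)/np.pi)
E
python3 - <<'E'
from h import *
from cell import env
d=pickle.load(open('pics/wrist7.pkl','rb'));B=R.from_euler('z',BY).as_matrix()
f=lambda x,y:(147+x/2.4,62+y/2.4)
def rb(p):
    o,r=ray(d,*f(*p),True);return B.T@(o-np.r_[BC,0]),B.T@r
# front corners: two rays, separated 146 mm in y at equal x,z
(o,a),(_,b)=rb((181,104)),rb((604,104))
a/=-a[2];b/=-b[2];t=.146/(b[1]-a[1]);print('edge pts',o+a*t,o+b*t,'cam',o)
e=(o+a*t+o+b*t)/2
print('theta',np.arctan2(e[2]-.068,.083-e[0]),np.hypot(e[2]-.068,.083-e[0]))
(o,a),(_,b)=rb((212,484)),rb((566,486))
for z in(.068,):print('rear',o+a*(z-o[2])/a[2],o+b*(z-o[2])/b[2])
for th in(.2,.25,.3):
    n=np.array([np.sin(th),0,np.cos(th)]);ed=np.array([-np.cos(th),0,np.sin(th)]);h=np.array([.083,0,.064])
    P=[]
    for q in((322,243),(455,320)):
        o,r=rb(q);P.append(o+r*((h+n*.041-o)@n)/(r@n)-h)
    v=P[1]-P[0];m=(P[0]+P[1])/2
    print(th,'phi',np.arctan2(-v@ed,v[1]),'u,y',m@ed,m[1],'len',np.linalg.norm(v))
E
```

```text
edge pts [-0.07523859 -0.07141281  0.090634  ] [-0.07607222  0.07458719  0.090634  ] cam [-0.06948729  0.00418178  0.39961519]
theta 0.14170521893942586 0.1602617734437715
rear [ 0.07663983 -0.07197966  0.068     ] [0.07644739 0.07364214 0.068     ]
0.2 phi 0.5551139147901144 u,y 0.11136980265869496 0.0015248001057373995 len 0.04878293709848391
0.25 phi 0.5650761934635928 u,y 0.11586548203520766 0.0016356512555806488 len 0.047979348609151075
0.3 phi 0.5765309918396461 u,y 0.12082389010783773 0.001750301028582887 len 0.0471434997531177
```

The hinge-side corners check out: x 76.5 against an expected 76, and y within 1 mm. The lid is at about 0.16 rad and the handle at about 0.55 rad. I'll compute the grasp.

```bash
python3 - <<'E'
from h import *
from cell import env
tohandle(env,.16,.55,.06,dy=.001)
E
```

```text
target [0.4704 0.2261 0.3295] shares [-0.021  0.     0.65 ] rot [0.05509944 0.0308124  0.67484879]
```

send_rows([
  [-0.02,0,0.1,0,0,0.36,80],
  [-0.02,0,0.2,0,0,0.36,80],
  [-0.02,0,0.3,0,0,0.36,80],
  [-0.02,0,0.3,0,0,0.36,80],
  [-0.02,0,0.3,0,0,0.36,80],
  [-0.02,0,0.3,0,0,0.36,80],
  [-0.02,0,0.3,0,0,0.36,80],
  [-0.02,0,0.3,0,0,0.36,80],
])

```text
time: 15.9
eef_pos: [0.4686, 0.2238, 0.3791]
tool_rot: [-1.248, -2.881, 0.006]
force: [0.4, -0.5, -0.2]
finger_gap: 0.686
grasp_force: 0.0
```

```bash
python3 - <<'E'
from h import *
from cell import env
tohandle(env,.16,.55,.06,dy=.001)
E
```

```text
target [0.4704 0.2261 0.3295] shares [0.003 0.02  0.33 ] rot [ 0.05169353 -0.00241916  0.31369439]
```

send_rows([
  [0,0.02,0.1,0.052,-0.002,0.314,80],
  [0,0.02,0.2,0.052,-0.002,0.314,80],
  [0,0.02,0.33,0.052,-0.002,0.314,80],
  [0,0.02,0.33,0.052,-0.002,0.314,80],
  [0,0.02,0.33,0.052,-0.002,0.314,80],
  [0,0.02,0.33,0.052,-0.002,0.314,80],
  [0,0.02,0.33,0.052,-0.002,0.314,80],
  [0,0.02,0.33,0.052,-0.002,0.314,80],
])

```text
time: 16.7
eef_pos: [0.4711, 0.2263, 0.3298]
tool_rot: [-2.412, -1.911, 0.231]
force: [0.2, 0.1, 0.3]
finger_gap: 0.686
grasp_force: 0.0
```

```bash
python3 - <<'E'
from h import *
from cell import env
tohandle(env,.16,.55,.0,dy=.001);box(env)
d=env.get_image('wrist');pickle.dump(d,open('pics/wrist8.pkl','wb'))
B=R.from_euler('z',BY).as_matrix()
# expected bar end pixels and brightness along cross-sections through the bar
th,phi=.16,.55
n=np.array([np.sin(th),0,np.cos(th)]);e=np.array([-np.cos(th),0,np.sin(th)]);h=np.array([.083,.001,.064])+.111*e+.043*n
bd=-e*np.sin(phi)+np.array([0,1,0])*np.cos(phi);cd=-e*np.cos(phi)-np.array([0,1,0])*np.sin(phi)
g=cv2.cvtColor(d['image'],cv2.COLOR_RGB2GRAY)
for s in(-.022,-.012,0,.012,.022):
    L=[]
    for t in np.arange(-.026,.027,.002):
        u,v=proj(d,np.r_[BC,0]+B@(h+bd*s+cd*t),True)
        L.append(int(g[int(round(v)),int(round(u))]) if 0<=v<479.5 and 0<=u<639.5 else -1)
    print(s,(round(u),round(v)),L)
E
```

```text
target [0.4613 0.2231 0.2702] shares [-0.002 -0.003  0.403] rot [-9.54929659e-05 -1.27323954e-04  1.17774658e-03]
t 16.7 tip in box mm [-13.6   1.  158.6] tool x,y,z in box [[0.513, 0.854, -0.082], [0.843, -0.52, -0.136], [-0.159, 0.001, -0.987]] F [0.2 0.  0.3] q [-0.9   0.52  0.51  2.1  -0.38  0.78 -0.36]
-0.022 (362, 317) [140, 148, 149, 147, 150, 150, 149, 149, 149, 150, 149, 142, 172, 179, 187, 181, 171, 160, 146, 150, 149, 148, 148, 147, 146, 151, 150]
-0.012 (363, 301) [149, 149, 149, 149, 148, 147, 150, 152, 152, 152, 150, 144, 172, 180, 190, 183, 172, 161, 145, 150, 149, 148, 146, 146, 147, 148, 146]
0 (364, 281) [150, 150, 153, 153, 152, 152, 150, 152, 150, 151, 147, 143, 174, 178, 190, 183, 173, 160, 132, 148, 148, 145, 147, 148, 147, 147, 147]
0.012 (366, 260) [152, 152, 151, 152, 150, 151, 133, 149, 101, 103, 82, 129, 144, 145, 149, 147, 144, 139, 85, 97, 124, 148, 148, 147, 148, 145, 148]
0.022 (367, 242) [154, 139, 128, 135, 153, 151, 153, 153, 151, 90, 101, 164, 162, 146, 150, 148, 143, 141, 88, 130, 148, 149, 145, 144, 145, 144, 144]
```

The bar is parallel to the predicted line and 3.5 mm off in the closing direction. I'll correct that, descend and grip.

send_rows([
  [0,0.02,0.12,0,0,0,80],
  [0,0.02,0.24,0,0,0,80],
  [0,0.02,0.33,0,0,0,80],
  [0,0.02,0.38,0,0,0,80],
  [0,0.02,0.4,0,0,0,80],
  [0,0.02,0.4,0,0,0,80],
])

```text
time: 17.35
eef_pos: [0.4657, 0.2239, 0.2709]
tool_rot: [-2.41, -1.913, 0.226]
force: [-0.0, 0.6, 0.1]
finger_gap: 0.688
grasp_force: 0.0
```

send_rows([
  [0,0,0,0,0,0,150],
  [0,0,0,0,0,0,180],
  [0,0,0,0,0,0,200],
  [0,0,0,0,0,0,220],
  [0,0,0,0,0,0,240],
  [0,0,0,0,0,0,240],
], grip_force=40)

```text
time: 17.95
eef_pos: [0.4647, 0.2243, 0.271]
tool_rot: [-2.408, -1.912, 0.229]
force: [-3.1, 1.2, 1.6]
finger_gap: 0.155
grasp_force: 40.6
```

```bash
python3 - <<'E'
from h import *
from cell import env
box(env);tohandle(env,.16,0,.0,dy=.001);o=env.get_obs();print(o['finger_gap'],o['grasp_force'],o['ft_torque'])
E
```

```text
t 17.95 tip in box mm [-20.1   1.6  99.8] tool x,y,z in box [[0.511, 0.856, -0.08], [0.845, -0.518, -0.137], [-0.159, 0.003, -0.987]] F [-2.5  2.1  1.6] q [-0.84  0.61  0.44  2.14 -0.46  0.65 -0.29]
target [0.4613 0.2231 0.2702] shares [-0.012 -0.019  0.009] rot [-6.36619772e-05 -9.54929659e-04 -1.73160578e-01]
0.15478058785031049 40.577534437179565 [ 0.46443157  0.69812093 -0.142453  ]
```

send_rows([
  [0,0,0,0,0,-0.03,240],
  [0,0,0,0,0,-0.06,240],
  [0,0,0,0,0,-0.09,240],
  [0,0,0,0,0,-0.12,240],
  [0,0,0,0,0,-0.15,240],
  [0,0,0,0,0,-0.165,240],
  [0,0,0,0,0,-0.165,240],
])

```text
time: 18.65
eef_pos: [0.464, 0.2243, 0.2708]
tool_rot: [-1.815, -2.438, 0.198]
force: [-5.0, 1.2, 2.6]
finger_gap: 0.156
grasp_force: 40.5
```

```bash
python3 - <<'E'
from h import *
from cell import env
box(env);tohandle(env,.03,0.05,.0,dx=.004,dy=.001);o=env.get_obs();print(o['finger_gap'],o['grasp_force'],o['ft_torque'])
E
```

```text
t 18.65 tip in box mm [-21.2   1.9  99.7] tool x,y,z in box [[0.025, 1.0, -0.0], [0.987, -0.025, -0.161], [-0.161, 0.004, -0.987]] F [-4.4  2.7  2.6] q [-0.74  0.58  0.29  2.14 -0.32  0.63  0.09]
target [0.4404 0.2163 0.2582] shares [-0.006 -0.151  0.11 ] rot [-0.04188958  0.00038197  0.00802141]
0.1564343485664498 40.5321729183197 [ 0.68729883  1.11218228 -0.11970699]
```

send_rows([
  [0,-0.027,0.017,-0.007,0,0,240],
  [0,-0.053,0.035,-0.014,0,0,240],
  [0,-0.08,0.052,-0.021,0,0,240],
  [0,-0.107,0.069,-0.028,0,0,240],
  [0,-0.133,0.087,-0.035,0,0,240],
  [0,-0.16,0.104,-0.0414,0,0,240],
  [0,-0.16,0.104,-0.0414,0,0,240],
])

```text
time: 19.35
eef_pos: [0.4387, 0.2168, 0.2588]
tool_rot: [-1.865, -2.506, 0.04]
force: [-5.0, 3.3, -3.9]
finger_gap: 0.151
grasp_force: 39.7
```

```bash
python3 - <<'E'
from h import *
from cell import env
box(env);tohandle(env,.0,0.05,.0,dx=.004,dy=.001);o=env.get_obs();print(o['finger_gap'],o['grasp_force'],o['ft_torque'])
d=env.get_image('wrist');pickle.dump(d,open('pics/wrist9.pkl','wb'))
d=env.get_image('side');pickle.dump(d,open('pics/side9.pkl','wb'))
E
```

```text
t 19.35 tip in box mm [-25.    1.9  85.5] tool x,y,z in box [[0.025, 1.0, -0.001], [0.999, -0.025, -0.031], [-0.031, -0.001, -1.0]] F [-3.7  4.7 -3.9] q [-0.74  0.56  0.26  2.23 -0.36  0.41  0.1 ]
target [0.4349 0.2145 0.255 ] shares [-0.007 -0.028  0.026] rot [-0.00983578  0.00060479  0.00805324]
0.15102324661012384 39.740774631500244 [0.82044251 1.14256598 0.01926487]
```

send_rows([
  [0,-0.01,0.007,-0.0025,0,0,240],
  [0,-0.019,0.013,-0.005,0,0,240],
  [0,-0.028,0.02,-0.0075,0,0,240],
  [0,-0.028,0.02,-0.0075,0,0,240],
])

```text
time: 19.85
eef_pos: [0.4347, 0.2155, 0.2564]
tool_rot: [-1.873, -2.516, 0.012]
force: [-6.3, 1.2, 3.5]
finger_gap: 0.158
grasp_force: 40.7
```

```bash
python3 - <<'E'
from h import *
from cell import env
box(env);o=env.get_obs();print(o['finger_gap'],o['grasp_force'],o['ft_torque'])
E
```

```text
t 19.85 tip in box mm [-25.4   1.9  83. ] tool x,y,z in box [[0.025, 1.0, -0.001], [1.0, -0.025, -0.009], [-0.009, -0.001, -1.0]] F [-5.6  3.1  3.5] q [-0.74  0.56  0.25  2.25 -0.37  0.37  0.11]
0.15801474781598088 40.730361342430115 [ 6.73512393e-01  1.56591238e+00 -1.22730093e-03]
```

send_rows([
  [0,-0.005,0.007,-0.002,0,0,240],
  [0,-0.01,0.014,-0.003,0,0,240],
  [0,-0.01,0.014,-0.003,0,0,240],
])

```text
time: 20.15
eef_pos: [0.433, 0.2149, 0.2547]
tool_rot: [1.876, 2.52, -0.001]
force: [-8.8, 1.5, 9.6]
finger_gap: 0.158
grasp_force: 41.6
```

```bash
python3 - <<'E'
from h import *
from cell import env
box(env);o=env.get_obs();print(o['finger_gap'],o['grasp_force'],o['ft_torque'])
d=env.get_image('wrist');pickle.dump(d,open('pics/wrist10.pkl','wb'))
B=R.from_euler('z',BY).as_matrix();g=cv2.cvtColor(d['image'],cv2.COLOR_RGB2GRAY)
for th in(0,.03,.06,.1,.15):
  print(th,[np.round(proj(d,np.r_[BC,0]+B@(np.array([.083,0.0008,.064])+.163*np.array([-np.cos(th),0,np.sin(th)])+.004*np.array([np.sin(th),0,np.cos(th)])+[0,y,0]),True)).tolist() for y in(-.073,.073)])
d=pickle.load(open('pics/side0.pkl','rb'))
d=env.get_image('side');cv2.imwrite('pics/side10.png',d['image'][:,:,::-1])
h=d['image'][:,:,:].astype(int)
for th in(0,.03,.06,.1,.15):
  print(th,[np.round(proj(d,np.r_[BC,0]+B@(np.array([.083,0.0008,.064])+.161*np.array([-np.cos(th),0,np.sin(th)])+.004*np.array([np.sin(th),0,np.cos(th)])+[0,y,0])),1).tolist() for y in(-.05,.05)])
E
```

```text
t 20.15 tip in box mm [-25.7   1.9  81.3] tool x,y,z in box [[0.025, 1.0, -0.001], [1.0, -0.025, -0.001], [-0.001, -0.001, -1.0]] F [-7.9  4.1  9.6] q [-0.73  0.56  0.24  2.26 -0.37  0.36  0.11]
0.15831398602654825 41.610063314437866 [ 0.54795677  1.87202492 -0.00720308]
0 [[227.0, 409.0], [187.0, 152.0]]
0.03 [[225.0, 415.0], [183.0, 153.0]]
0.06 [[224.0, 421.0], [180.0, 155.0]]
0.1 [[223.0, 429.0], [176.0, 156.0]]
0.15 [[223.0, 440.0], [172.0, 159.0]]
0 [[274.4, 210.8], [266.2, 191.2]]
0.03 [[274.4, 209.5], [266.1, 189.9]]
0.06 [[274.4, 208.1], [266.1, 188.6]]
0.1 [[274.5, 206.3], [266.2, 186.8]]
0.15 [[274.8, 203.9], [266.4, 184.5]]
```

The lid is on the gasket, with about 10 N pushing up. I'll ease the sideways load, then turn clockwise.

send_rows([
  [0.004,-0.01,0,0,0,0,240],
  [0.004,-0.01,0,0,0,0.03,240],
  [0.004,-0.01,0,0,0,0.07,240],
  [0.004,-0.01,0,0,0,0.11,240],
  [0.004,-0.01,0,0,0,0.15,240],
  [0.004,-0.01,0,0,0,0.19,240],
  [0.004,-0.01,0,0,0,0.23,240],
  [0.004,-0.01,0,0,0,0.25,240],
], grip_force=60)

```text
time: 21.05
eef_pos: [0.4335, 0.2147, 0.2549]
tool_rot: [2.698, 1.603, 0.007]
force: [-4.2, -0.6, 5.2]
finger_gap: 0.147
grasp_force: 61.9
```

```bash
python3 - <<'E'
from h import *
from cell import env
box(env);o=env.get_obs();print(o['finger_gap'],o['grasp_force'],o['ft_torque'])
E
```

```text
t 21.05 tip in box mm [-24.4   1.2  81.5] tool x,y,z in box [[0.727, 0.686, 0.002], [0.686, -0.727, 0.005], [0.005, -0.002, -1.0]] F [-4.2  0.7  5.2] q [-0.88  0.59  0.44  2.26 -0.65  0.4  -0.39]
0.14705891268526694 61.940367221832275 [-0.01679071  0.87724536  0.04740959]
```

send_rows([
  [0,0,0.005,0,0,0.04,240],
  [0,0,0.005,0,0,0.08,240],
  [0,0,0.005,0,0,0.12,240],
  [0,0,0.005,0,0,0.16,240],
  [0,0,0.005,0,0,0.2,240],
  [0,0,0.005,0,0,0.22,240],
  [0,0,0.005,0,0,0.235,240],
  [0,0,0.005,0,0,0.245,240],
])

```text
time: 21.85
eef_pos: [0.4338, 0.2138, 0.2541]
tool_rot: [3.102, 0.476, 0.011]
force: [-2.9, -2.4, 5.5]
finger_gap: 0.155
grasp_force: 61.7
```

```bash
python3 - <<'E'
from h import *
from cell import env
box(env);o=env.get_obs();print(o['finger_gap'],o['grasp_force'],o['ft_torque'])
E
```

```text
t 21.85 tip in box mm [-24.2  -0.2  80.7] tool x,y,z in box [[1.0, -0.011, 0.006], [-0.011, -1.0, 0.005], [0.006, -0.005, -1.0]] F [-3.5 -1.4  5.5] q [-1.02  0.65  0.65  2.27 -0.89  0.48 -0.91]
0.15484201271716821 61.738847494125366 [-0.47677724  0.53812257  0.23436323]
```

send_rows([
  [0,0,0,0,0,0.008,240],
  [0,0,0,0,0,0.016,240],
  [0,0,0,0,0,0.016,240],
  [0,0,0,0,0,0.016,240],
])

```text
time: 22.25
eef_pos: [0.4338, 0.214, 0.2541]
tool_rot: [3.11, 0.411, 0.01]
force: [-4.0, -2.6, 5.5]
finger_gap: 0.15
grasp_force: 65.2
```

```bash
python3 - <<'E'
from h import *
from cell import env
box(env);o=env.get_obs();print(o['finger_gap'],o['grasp_force'],o['ft_torque'])
E
```

```text
t 22.25 tip in box mm [-24.2  -0.1  80.7] tool x,y,z in box [[0.999, -0.053, 0.006], [-0.053, -0.999, 0.005], [0.005, -0.005, -1.0]] F [-4.6 -1.2  5.5] q [-1.02  0.66  0.66  2.27 -0.9   0.49 -0.94]
0.1498513762217455 65.21367073059082 [-0.74361948  0.56507653  1.17372952]
```

The torque jumps to 1.2 N m, so the handle is at its stop. I'll release and rise.

send_rows([
  [0,0,0,0,0,0,200],
  [0,0,0,0,0,0,150],
  [0,0,0,0,0,0,100],
  [0,0,0,0,0,0,90],
  [0,0,-0.1,0,0,0,90],
  [0,0,-0.3,0,0,0,90],
  [0,0,-0.6,0,0,0,90],
  [0,0,-0.9,0,0,0,90],
])

```text
time: 23.05
eef_pos: [0.4324, 0.2149, 0.3897]
tool_rot: [3.114, 0.398, 0.008]
force: [0.5, 1.0, 0.1]
finger_gap: 0.651
grasp_force: 0.0
```

```bash
python3 - <<'E'
from h import *
from cell import env
box(env)
d=env.get_image('wrist');pickle.dump(d,open('pics/wrist11.pkl','wb'));s=env.get_image('side')
B=R.from_euler('z',BY).as_matrix();g=cv2.cvtColor(d['image'],cv2.COLOR_RGB2GRAY)
W=lambda p:np.r_[BC,0]+B@np.array(p)
def prof(p0,dirn,ts,off):
    return [int(g[int(round(v)),int(round(u))]) if 0<=u<639 and 0<=v<479 else -1 for u,v in (proj(d,W(np.array(p0)+np.array(dirn)*t),True) for t in ts)]
print('cross bar (y scan -24..24 by 2mm)')
for x in(-.022,-.012,0,.012,.022): print(x,prof([-.028+x,.001,.107],[0,1,0],np.arange(-.024,.025,.002),0))
# lid front edge height: scan along x at several y, plane z=.068 (level lid)
print('rear/front edge scan x from -95 to -65 at z .068')
for y in(-.055,-.03,.03,.055): print(y,prof([0,y,.068],[1,0,0],np.arange(-.096,-.063,.002),0))
print('side edges y scan 66..82')
for x in(-.06,.05):
  print(x,prof([x,.0008,.068],[0,1,0],np.arange(.064,.084,.0015),0),prof([x,.0008,.068],[0,-1,0],np.arange(.064,.084,.0015),0))
E
```

```text
t 23.05 tip in box mm [-25.4   1.5 216.3] tool x,y,z in box [[0.998, -0.061, 0.005], [-0.061, -0.998, 0.003], [0.005, -0.004, -1.0]] F [0.8 0.8 0.1] q [-1.28  0.48  1.    2.18 -0.58  0.77 -1.22]
cross bar (y scan -24..24 by 2mm)
-0.022 [151, 151, 150, 150, 149, 149, 150, 151, 149, 148, 175, 182, 186, 182, 170, 145, 152, 152, 151, 154, 152, 153, 152, 180, 236]
-0.012 [150, 153, 153, 154, 153, 153, 152, 153, 154, 157, 169, 181, 187, 157, 154, 145, 139, 143, 154, 154, 155, 154, 152, 186, 235]
0 [150, 148, 149, 150, 151, 152, 150, 138, 115, 138, 145, 146, 150, 147, 145, 128, 98, 120, 137, 142, 140, 198, 227, 215, 213]
0.012 [150, 150, 148, 119, 121, 118, 82, 82, 78, 140, 145, 149, 151, 149, 147, 131, 86, 86, 90, 123, 121, 121, 122, 123, 125]
0.022 [152, 152, 146, 136, 122, 121, 122, 121, 112, 163, 184, 195, 190, 167, 172, 127, 118, 124, 123, 124, 124, 124, 125, 124, 133]
rear/front edge scan x from -95 to -65 at z .068
-0.055 [50, 54, 53, 51, 53, 53, 53, 102, 167, 218, 221, 208, 153, 151, 150, 149, 148]
-0.03 [50, 49, 48, 47, 50, 48, 49, 60, 107, 132, 148, 149, 151, 150, 151, 151, 150]
0.03 [124, 125, 111, 85, 61, 63, 64, 68, 103, 136, 155, 219, 223, 230, 235, 236, 235]
0.055 [146, 149, 149, 148, 151, 159, 150, 151, 158, 208, 233, 234, 233, 234, 235, 235, 235]
side edges y scan 66..82
-0.06 [215, 214, 215, 215, 217, 206, 151, 89, 71, 66, 63, 62, 64, 62] [215, 228, 234, 235, 233, 222, 167, 85, 67, 60, 60, 63, 64, 64]
0.05 [233, 232, 233, 232, 229, 199, 153, 68, 68, 65, 66, 63, 63, 62] [238, 238, 238, 238, 238, 221, 165, 129, 76, 74, 71, 70, 67, 66]
```

The checks agree. The bar runs front to back, and the lid's side edges lie at ±73 mm on the z = 68 mm plane both front and rear, so the lid is level and home. I'm handing the job in.

```bash
python3 -c "
from cell import env
print(env.hand_in())"
```

```text
the job is handed in; nothing more can be done
None
```

The photodiode head lies flat and right way up in the bay, the lid is shut level, and the T-handle is turned clockwise to its stop; I did not re-image the ring, post holder, bottle or feedthrough afterwards, and the job is handed in at about 23 s.

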